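# Lid the jars, then hold the damp chest open at the mark

## Robot

A 6-joint arm with a two-finger parallel gripper is mounted at the origin on the work surface. World frame = base frame: x ahead of the robot, y to its left, z up, the work surface at z = 0. Lengths are in mm, angles in degrees, forces in N, time in s.
With the tool pointing down it reaches from about 350 to 850 mm from the base axis. Payload 8.1 kg.
Tool frame: the origin (TCP) lies on the centre line of the jaws, within the pads' length; the fingertips stand 11 mm ahead of it and the grasp point (between the pads) lies 8 mm behind it; z points along the fingers, y is the direction in which the jaws open and shut (so a half turn about z gives the same grasp; the last joint's range is limited). The gripper opens to 85 mm and grips with 20 to 120 N. Pads are 22 mm wide; open, the fingers measure 114 mm over their backs; the gripper's body (76 mm by 85 mm) begins 54 mm behind the grasp point. The pads swing forward as they close: fully open they stand 13 mm farther back than shut.
Start: joints at [59.106, 7.471, 85.268, -0, 87.261, -4.893], TCP at [263.011, 539.287, 242.292] pointing down, gripper open.
Joint ranges: [-169.43, 169.43], [-51.17, 129.36], [1.28, 143.12], [-76.62, 256.62], [0, 156.53], [-152.29, 152.29]. Speed limits (degrees/s): [136.94, 136.94, 159.86, 180, 180, 180].

## Interface

Orientations are given as [roll, pitch, yaw] about the fixed x, y, z axes, in that order (R = Rz(yaw) Ry(pitch) Rx(roll)).
In Python, from bench import telemetry, viewer, r gives the robot as it stands.
- The arm moves only by the shell command python3 -m inch 'ROWS' [FORCE]. ROWS is JSON, a list of rows, each a list of 3 entries, a list of its own where there are three numbers: the shift along the tool's x, y, z in cm, then the turn, a rotation vector about the tool's x, y, z in rad, then the opening, from 0 (shut) to 1 (fully open). A call has 1 to 20 rows; each row is the pose to reach, as a shift and turn from the pose commanded when the call began, along the tool's axes at that moment; what a row does not reach only later rows make up. A row lasts 1/10 s, in which the tool goes at most 50 mm and 8.59 degrees, less where a joint would pass 70% of its speed; a pose out of reach is approached as far as the arm can. A call with a gripper value outside its range is refused whole. The fingers move at their own pace and stop on an object; FORCE is the grip in N (left out, the last holds). Time passes only in rows, so rows that repeat a pose let the fingers close. It gives the time, the measured TCP pose, the force and the opening at its end, in the units of the state.
- telemetry.sense(): the state, without advancing time (a new reading comes with each control period).
- viewer.snapshot(name): name is "side" or "top" or "wrist"; returns the picture (480x640x3 uint8, red, green, blue); there is no depth.
- viewer.camera_model(name): a dict with "fx", "fy", "cx", "cy" (pixels), "cam_to_world" (4x4, takes a point from camera to world coordinates); the wrist camera has in their place "mount" (4x4, takes a point from camera to tool coordinates, whose origin is the TCP and whose axes are the flange's). Camera axes: x right, y down, z forward; pixel columns grow to the right and rows downward; lengths in mm; the calibration is good to about 2 mm. A picture is of the moment at which its call begins: read the wrist's pose just before it. camera_model takes no time and is no camera call.
- r.hand_in(): hands the job in, once; it reports no verdict.
The state is a dict: "time": time; "joint_pos": joint angles; "qd": joint speeds; "joint_efforts": joint torques, N m; "tool_pos": TCP position; "tcp_rot": TCP orientation; "ft_force": force on the tool from outside, world axes, zero at the start; "wrist_torque": the same for the moment, N m; "finger_gap": finger opening in mm.
Only numpy, scipy, OpenCV 4.12 (cv2) and the standard library are available. Lean on these libraries where they do the work, as an engineer would, in place of code of your own. Each camera call takes 0.05 s, during which the arm holds its last target.

## Task

Put each clay jar's own lid on it (blue lid on the blue-banded jar, white lid on the white-banded one), properly seated, with the jars left standing where they are, so that they are ready for the damp chest. Then raise the wooden chest's hinged lid, which has a steel bar handle, until it lines up with the red set-arm beside it (same slope), and finish while still holding it there, steady: it falls shut if let go. Do not shift the red arm, or disturb the two unlidded pots and the spatula.

Things in the scene. Friction and masses are not known exactly. Their poses are not given: they have to be found in the camera images.
- mouth_blue (a point): centre of the round mouth of the loose clay jar with a blue band round its belly and rim; on the rim, axis z up. Jar 85 mm tall, 88 mm across the belly, rim 66 mm across outside and 58 mm inside, hollow, 0.35 kg; it stands on the table and stays there.
- mouth_white (a point): centre of the round mouth of the loose clay jar with a white band round its belly and rim; on the rim, axis z up. Jar 85 mm tall, 88 mm across the belly, rim 66 mm across outside and 58 mm inside, hollow, 0.35 kg; it stands on the table and stays there.
- cap_blue_center (a point): the loose blue jar lid, that of the blue-banded jar: half-way up it, on its axis (20.5 mm above its underside), z up. From below: locating ring 48 mm across and 8 mm high, disc 72 mm across and 7 mm thick, then a round knob 20 mm across and 26 mm tall, whose top lies 20.5 mm above this point and whose foot lies 5.5 mm below it. Lies on the table the right way up, 70 g. Seated, the ring is inside the jar mouth, the disc on the rim, and this point 12.5 mm above the rim.
- cap_white_center (a point): the loose white jar lid, that of the white-banded jar: half-way up it, on its axis (20.5 mm above its underside), z up. From below: locating ring 48 mm across and 8 mm high, disc 72 mm across and 7 mm thick, then a round knob 20 mm across and 26 mm tall, whose top lies 20.5 mm above this point and whose foot lies 5.5 mm below it. Lies on the table the right way up, 70 g. Seated, the ring is inside the jar mouth, the disc on the rim, and this point 12.5 mm above the rim.
- cap_blue: the blue jar lid, at the centre of its underside, z up
- cap_white: the white jar lid, at the centre of its underside, z up
- lid_bar (a point): middle and grasp point of the chest lid's steel bar handle, a round bar 12 mm thick and 140 mm long along its y. It turns with the lid; shut, its x points level from the bar to the hinge, z up. The level hinge axis is parallel to its y, 265 mm along its x. Rods join the bar's ends to the lid, whose front edge is 45 mm behind the bar, over the chest's front wall; that gap and all below the bar are open.
- chest_lid (a joint): angle of the chest's wooden lid (220 x 260 x 14 mm, about 0.5 kg), 0 shut and level, growing as the handle end rises, up to 1.3 rad. Hinged on the far top edge of the chest, a fixed box 220 mm deep, 260 mm wide, 140 mm tall; hinge and shut handle are 147 mm above the table. Free hinge: it falls shut when let go (2 to 3 N at the handle holds it).
- set_arm (a joint): angle of the red set-arm, same zero and direction as the chest lid's angle: the lid is at the mark when both are equal. A stiff pointer that stays where it is set, anywhere from 0.35 to 0.65 rad; it does not touch the lid.
- set_arm_tip (a point): free tip of the red set-arm, a flat red bar 225 mm long and 14 mm deep that swings about the lid's hinge axis just beyond the chest's left side (its +y side), before a steel arc; its x points from the tip to the hinge.
- pot_a: unlidded narrow-necked clay pot, 102 mm tall, 86 mm across, origin at its underside; leave alone
- pot_b: second unlidded pot like it; leave alone
- spatula: wooden spatula, 200 mm long along its x, lying on the table; leave alone
Mind the look-alikes: they are no part of the job. What is shaped like the part that bears mouth_white but green or turquoise is not meant.

How it is judged (in metres and radians):
On the way, in this order (a step that is already met when the one before it is completed fails the run):
1. both jars wear their own lids, seated and let go, with the chest still shut (horizontal distance between cap_blue_center and mouth_blue below 0.008 m and z of cap_blue_center in the frame of mouth_blue between 0.0095 and 0.0155 m and angle between each of cap_blue_center, mouth_blue, cap_white_center, mouth_white's own z axis and vertical below 0.1 rad and height (world z) of each of mouth_blue, mouth_white below 0.09 m and horizontal distance between cap_white_center and mouth_white below 0.008 m and z of cap_white_center in the frame of mouth_white between 0.0095 and 0.0155 m and contact force between the fingers and cap_blue below 0.1 N and contact force between the fingers and cap_white below 0.1 N and value of joint chest_lid below 0.1 rad), for 0.2 s.
2. the chest lid is being raised by the fingers (value of joint chest_lid above 0.15 rad and contact force between the fingers and chest_lid above 0.5 N), for 0.1 s.
At the end, for the whole second after the job is handed in: Both jars upright on the table, own lids seated (8 mm off centre, 3 mm in height, 0.1 rad tilt at most) and let go; chest lid within 0.07 rad of the red set-arm, still (under 0.05 rad/s), carried by the fingers (over 0.8 N) (horizontal distance between cap_blue_center and mouth_blue below 0.008 m and z of cap_blue_center in the frame of mouth_blue between 0.0095 and 0.0155 m and angle between each of cap_blue_center, mouth_blue, cap_white_center, mouth_white's own z axis and vertical below 0.1 rad and height (world z) of each of mouth_blue, mouth_white below 0.09 m and horizontal distance between cap_white_center and mouth_white below 0.008 m and z of cap_white_center in the frame of mouth_white between 0.0095 and 0.0155 m and contact force between the fingers and cap_blue below 0.1 N and contact force between the fingers and cap_white below 0.1 N and angle between the x axis of lid_bar and the x axis of set_arm_tip, either way round below 0.07 rad and value of joint chest_lid above 0.25 rad and velocity of joint chest_lid between -0.05 and 0.05 rad/s and contact force between the fingers and chest_lid above 0.8 N); the arm keeps its last pose, push and grip.
It fails at once if a jar is moved by more than 50 mm (distance of any of mouth_blue, mouth_white from where it was at the start of the episode above 0.05 m).
It fails at once if an unlidded pot is moved by more than 30 mm (distance of any of pot_a, pot_b from where it was at the start of the episode above 0.03 m).
It fails at once if the spatula is moved by more than 30 mm (distance of spatula from where it was at the start of the episode above 0.03 m).
It fails at once if the red set-arm's tip is moved by more than 15 mm (distance of set_arm_tip from where it was at the start of the episode above 0.015 m).
It also fails if it takes over 58 s, if anything falls off the work surface, if the arm or the gripper's body presses on something with over 40 N, if the wrist force passes 120 N, or if a joint passes its speed limit or range.

## Working session

There is one attempt and no reset: what is moved stays moved. The work goes in short steps, Python scripts to look and compute and a shell command to move; the robot and the scene stay as the last step left them, time stands still between calls to the robot, and variables do not carry over. Pictures are saved under pics/ and viewed, and the job is handed in when it is done.

```bash
ls; mkdir -p pics
python3 - <<'E'
from bench import telemetry, viewer, r
import cv2, numpy as np
print(telemetry.sense())
for n in ["side","top","wrist"]:
    im=viewer.snapshot(n); cv2.imwrite(f"pics/{n}0.png",im[:,:,::-1]); print(n,viewer.camera_model(n))
E
```

```text
pics
{'time': 0.0, 'joint_pos': array([ 5.91061602e+01,  7.51328113e+00,  8.53294293e+01,  1.68329615e-03,
        8.72610148e+01, -4.89126518e+00]), 'qd': array([ 0.09148387,  0.03717316,  0.02010031, -0.00162294, -0.04818835,
       -0.00478067]), 'joint_efforts': array([ 1.69047446e-03, -5.69382370e+01, -5.00564182e+01,  1.77780275e-04,
        1.46227199e-02, -1.68832253e-05]), 'tool_pos': array([262.73100206, 538.8366583 , 241.26201581]), 'tcp_rot': array([-1.79896796e+02, -1.05192276e-02,  1.53997334e+02]), 'ft_force': array([ 0.5750512 , -0.32532548,  0.92916343]), 'wrist_torque': array([-0.0357037 , -0.01671825,  0.01665318]), 'finger_gap': 85.3619319807843}
side {'fx': 521.8164769832669, 'fy': 521.8164769832669, 'cx': 322.75044200803325, 'cy': 236.4922193781618, 'cam_to_world': array([[ 9.22119998e-01, -2.58847066e-01,  2.87563742e-01,
         1.50436897e+02],
       [-3.86539524e-01, -6.48590565e-01,  6.55680925e-01,
        -1.00501499e+03],
       [ 1.67900468e-02, -7.15771245e-01, -6.98132952e-01,
         1.12171505e+03],
       [ 0.00000000e+00,  0.00000000e+00,  0.00
[... 263 characters left out ...]
774e-01,  1.95490456e-02, -4.71655810e-03,
        -4.29041674e+01],
       [ 1.14222260e-03, -1.78956261e-01, -9.83856368e-01,
         1.42151974e+03],
       [ 0.00000000e+00,  0.00000000e+00,  0.00000000e+00,
         1.00000000e+00]])}
wrist {'fx': 408.1759060416387, 'fy': 408.1759060416387, 'cx': 314.21209097201074, 'cy': 231.49848322352184, 'mount': array([[ 1.90677592e-04, -9.45588689e-01, -3.25364403e-01,
         8.24867899e+01],
       [ 9.99997139e-01, -5.95531299e-04,  2.31680140e-03,
        -2.22616094e-01],
       [-2.38450589e-03, -3.25363914e-01,  9.45585870e-01,
        -1.31046401e+02],
       [ 0.00000000e+00,  0.00000000e+00,  0.00000000e+00,
         1.00000000e+00]])}
```

View pics/top0.png

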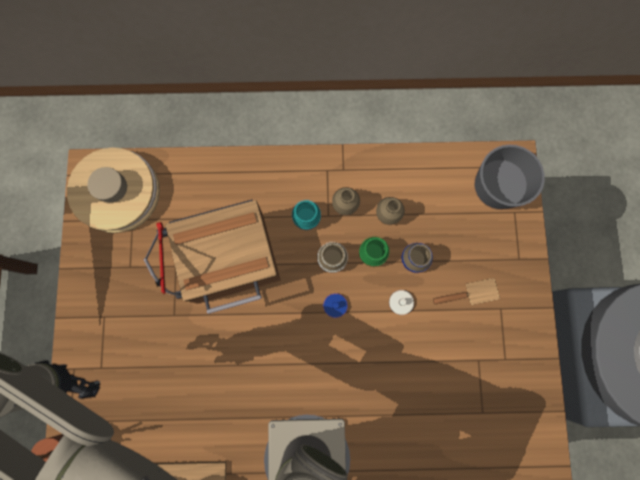

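View pics/side0.png

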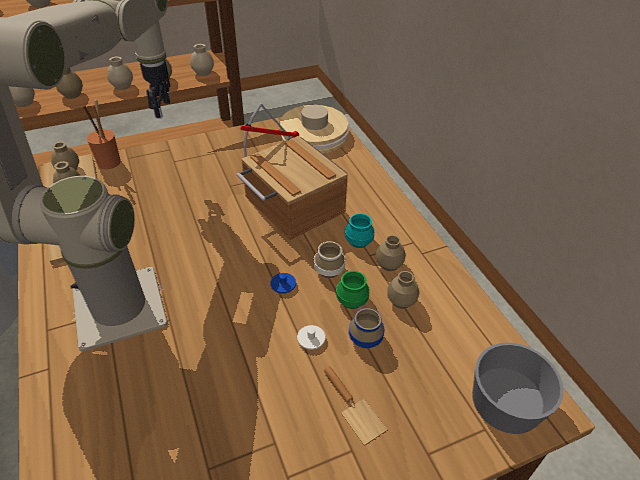

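View pics/wrist0.png

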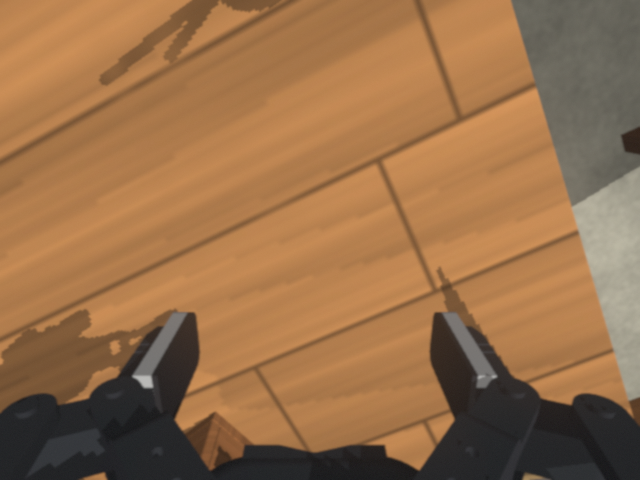

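Top view: the teal jar is at (306,215), the white-banded one at (332,256), the green one at (375,251) and the blue-banded one at (417,258). The blue lid is at (336,305) and the white lid at (402,302). Chest at (222,250), red arm at (162,258), pots at (346,200) and (390,210), spatula at (467,295). Teal and green are the decoys. I'll confirm this in an enlarged crop.

```bash
cat > h.py <<'E'
import numpy as np, cv2
from bench import telemetry, viewer, r
from scipy.spatial.transform import Rotation as R
def ext(n,st=None):
    m=viewer.camera_model(n)
    if n=="wrist":
        T=np.eye(4);T[:3,:3]=R.from_euler('xyz',st["tcp_rot"],degrees=True).as_matrix();T[:3,3]=st["tool_pos"]
        C=T@m["mount"]
    else: C=m["cam_to_world"]
    return m,C
def ray(n,u,v,st=None):
    m,C=ext(n,st); d=C[:3,:3]@np.array([(u-m["cx"])/m["fx"],(v-m["cy"])/m["fy"],1]); return C[:3,3],d
def onz(n,u,v,z,st=None):
    o,d=ray(n,u,v,st); return o+d*(z-o[2])/d[2]
def proj(n,P,st=None):
    m,C=ext(n,st); P=np.atleast_2d(P); q=(P-C[:3,3])@C[:3,:3]
    return np.c_[m["fx"]*q[:,0]/q[:,2]+m["cx"],m["fy"]*q[:,1]/q[:,2]+m["cy"]]
def tri(*a):
    A=np.zeros((3,3));b=np.zeros(3)
    for x in a:
        o,d=ray(*x);d=d/np.linalg.norm(d);M=np.eye(3)-np.outer(d,d);A+=M;b+=M@o
    return np.linalg.solve(A,b)
E
python3 - <<'E'
import cv2
t=cv2.imread("pics/top0.png");s=cv2.imread("pics/side0.png")
cv2.imwrite("pics/topc.png",cv2.resize(t[180:330,280:480],None,fx=4,fy=4,interpolation=cv2.INTER_CUBIC))
cv2.imwrite("pics/sidec.png",cv2.resize(s[200:350,260:430],None,fx=4,fy=4,interpolation=cv2.INTER_CUBIC))
cv2.imwrite("pics/topch.png",cv2.resize(t[190:330,130:290],None,fx=4,fy=4,interpolation=cv2.INTER_CUBIC))
cv2.imwrite("pics/sidech.png",cv2.resize(s[90:240,220:370],None,fx=4,fy=4,interpolation=cv2.INTER_CUBIC))
E
```

```text
(no output)
```

View pics/topc.png

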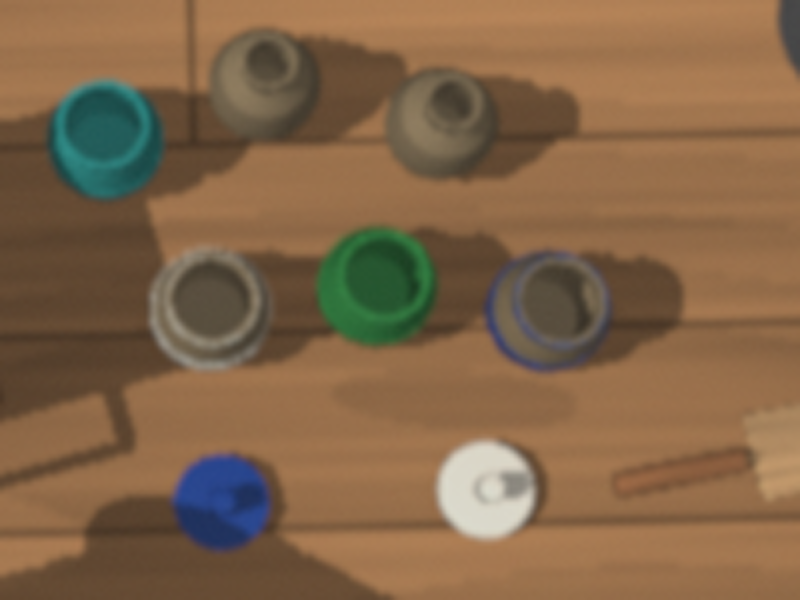

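View pics/sidec.png

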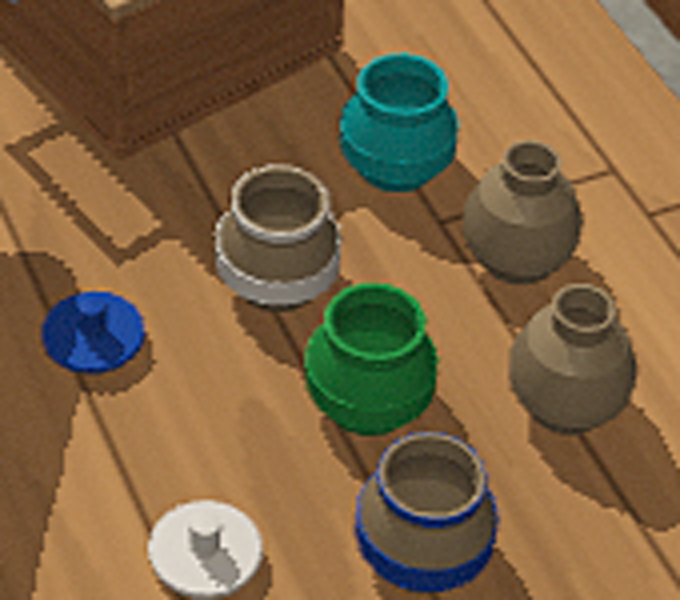

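View pics/topch.png

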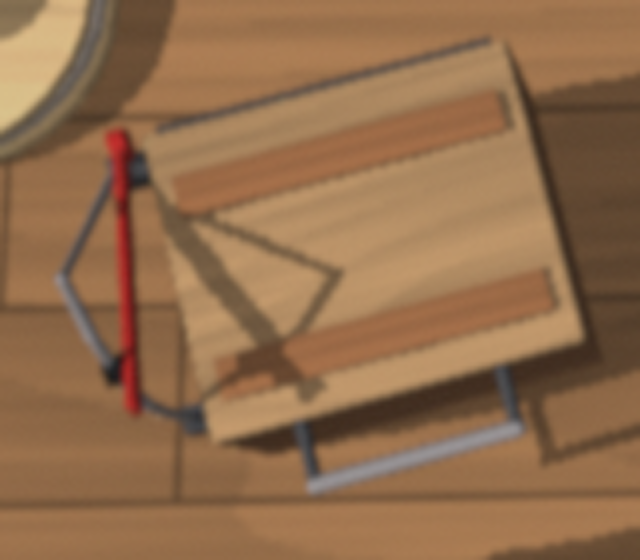

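View pics/sidech.png

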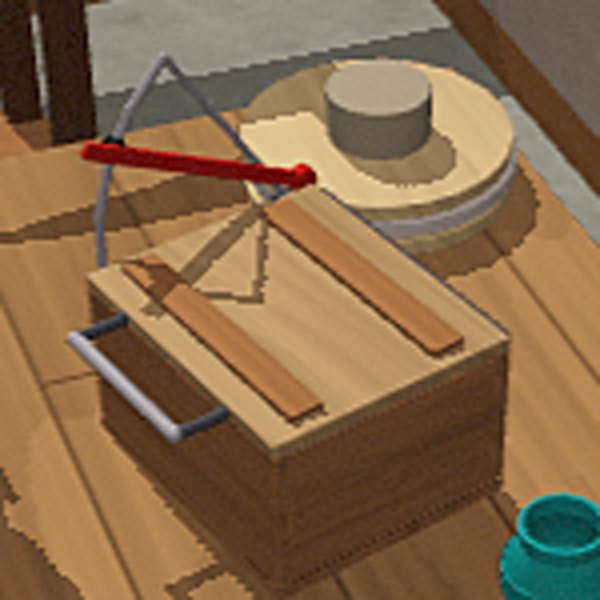

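```bash
cat > m1.py <<'E'
from h import *
c=lambda o,x,y,s=4:((x+.5)/s-.5+o[0],(y+.5)/s-.5+o[1])
T=(280,180);S=(260,200);TC=(130,190);SC=(220,90)
for nm,t,s,z in [("mw",(211,301),(281,203),85),("mb",(563,302),(432,477),85),("capb",(222,502),(94,330),15),("capw",(487,489),(206,547),15)]:
    print(nm,onz("top",*c(T,*t),z).round(1),onz("side",*c(S,*s),z).round(1),tri(("top",*c(T,*t)),("side",*c(S,*s))).round(1))
for nm,t,s,z in [("barL",(314,487),(75,337),147),("barR",(519,428),(177,436),147),("lidFL",(213,442),(92,272),154),("lidFR",(583,342),(275,452),154),("lidBR",(505,42),(508,337),154),("redtip",(134,408),(88,152),0),("redhinge",(118,140),(308,176),0)]:
    print(nm,onz("top",*c(TC,*t),z).round(1),onz("side",*c(SC,*s),z).round(1),tri(("top",*c(TC,*t)),("side",*c(SC,*s))).round(1))
E
python3 m1.py
```

```text
mw [574.3 -85.8  85. ] [574.5 -89.5  85. ] [575.4 -86.1  81.3]
mb [ 568.5 -339.6   85. ] [ 567.8 -339.2   85. ] [ 568.1 -339.4   85.4]
capb [433.8 -92.5  15. ] [433.5 -92.5  15. ] [433.7 -92.4  14.9]
capw [ 439.5 -290.3   15. ] [ 438.5 -289.5   15. ] [ 438.9 -290.    15.6]
barL [417.1 254.3 147. ] [419.1 256.7 147. ] [417.7 253.6 149.5]
barR [453.9 116.6 147. ] [454.7 117.5 147. ] [454.1 116.4 148. ]
lidFL [448.1 321.2 154. ] [452.7 322.9 154. ] [450.  320.1 156.4]
lidFR [510.7  72.4 154. ] [511.6  67.1 154. ] [512.3  72.6 149.2]
lidBR [722.3 126.2 154. ] [721.5 127.8 154. ] [721.3 126.2 155.4]
redtip [485.6 425.9   0. ] [553.6 726.3   0. ] [464.2 344.2 247.7]
redhinge [693.6 446.6   0. ] [738.4 609.4   0. ] [659.5 395.1 148.9]
```

```bash
cat >> h.py <<'E'
def goal(p,yaw,roll=180,pitch=0):
    st=telemetry.sense(); R0=R.from_euler('xyz',st["tcp_rot"],degrees=True)
    R1=R.from_euler('xyz',[roll,pitch,yaw],degrees=True)
    print("t",st["time"],"pos",st["tool_pos"].round(1),"rot",st["tcp_rot"].round(2),"gap",round(st["finger_gap"],1),"F",st["ft_force"].round(1))
    print("shift cm",(R0.inv().apply(np.array(p)-st["tool_pos"])/10).round(2),"turn",(R0.inv()*R1).as_rotvec().round(3))
E
python3 -c "
from h import *
goal([433.7,-92.4,180],83)"
```

```text
t 0.15 pos [262.8 538.9 241.5] rot [-1.7992e+02 -1.0000e-02  1.5400e+02] gap 85.5 F [0.  1.3 0.2]
shift cm [-43.04 -49.24   6.21] turn [-1.000e-03  1.000e-03  1.239e+00]
```

```bash
python3 -m inch '[[[-1,-1.1,0],[0,0,0.02],0.5],[[-3,-3.4,0],[0,0,0.08],0.5],[[-6,-6.9,0],[0,0,0.16],0.5],[[-9,-10.3,0],[0,0,0.25],0.5],[[-12,-13.7,0],[0,0,0.34],0.5],[[-15,-17.2,0],[0,0,0.43],0.5],[[-18,-20.6,0],[0,0,0.52],0.5],[[-21,-24,0],[0,0,0.61],0.5],[[-24,-27.5,0],[0,0,0.7],0.5],[[-27,-30.9,0],[0,0,0.79],0.5],[[-30,-34.3,0],[0,0,0.88],0.5],[[-33,-37.8,1],[0,0,0.97],0.5],[[-36,-41.2,2.5],[0,0,1.06],0.5],[[-39,-44.6,4],[0,0,1.15],0.5],[[-41.5,-47.5,5.2],[0,0,1.22],0.5],[[-42.7,-48.8,6],[0,0,1.239],0.5],[[-43.04,-49.24,6.21],[0,0,1.239],0.5],[[-43.04,-49.24,6.21],[0,0,1.239],0.5],[[-43.04,-49.24,6.21],[0,0,1.239],0.5]]' 30
python3 - <<'E'
from h import *
goal([433.7,-92.4,30],83)
st=telemetry.sense(); im=viewer.snapshot("wrist")[:,:,::-1].copy(); cv2.imwrite("pics/w1.png",im); import pickle; pickle.dump(st,open("w1.pkl","wb"))
th=np.linspace(0,6.28,60)
for c,z,rr in [((433.7,-92.4),15,36),((433.7,-92.4),41,10),((575,-87),85,33),((568,-339.4),85,33),((438.9,-290),15,36)]:
    P=np.c_[c[0]+rr*np.cos(th),c[1]+rr*np.sin(th),0*th+z]
    cv2.polylines(im,[proj("wrist",P,st).astype(int)],True,(0,255,255),1)
cv2.imwrite("pics/w1o.png",im)
E
```

```text
time: 2.05
tool_pos: [434.0, -91.2, 180.5]
tcp_rot: [180.0, -0.0, 83.1]
ft_force: [-0.1, -0.3, 0.4]
finger_gap: 43.0
t 2.05 pos [434.  -91.2 180.5] rot [ 1.7999e+02 -2.0000e-02  8.3070e+01] gap 43.0 F [-0.1 -0.3  0.4]
shift cm [-0.13 -0.02 15.05] turn [ 0.    -0.     0.001]
```

View pics/w1o.png

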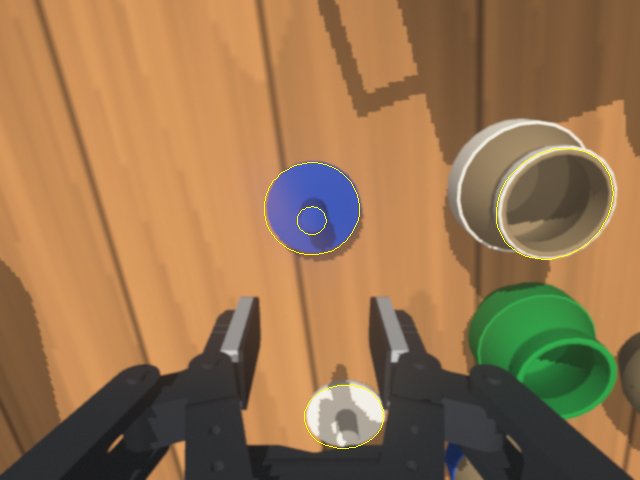

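The overlays match the images: blue lid at (312,208), white jar rim at (556,203), white lid at (343,416). Descending on the blue knob.

```bash
python3 -m inch '[[[0,0,1],[0,0,0],0.5],[[-0.1,0,3],[0,0,0],0.5],[[-0.13,0,5.5],[0,0,0],0.5],[[-0.13,0,8],[0,0,0],0.5],[[-0.13,0,10.5],[0,0,0],0.5],[[-0.13,0,13],[0,0,0],0.5],[[-0.13,0,14.5],[0,0,0],0.5],[[-0.13,0,14.9],[0,0,0],0.5],[[-0.13,0,15.0],[0,0,0],0.5],[[-0.13,0,15.0],[0,0,0],0.3],[[-0.13,0,15.0],[0,0,0],0.15],[[-0.13,0,15.0],[0,0,0],0.1],[[-0.13,0,15.0],[0,0,0],0.1],[[-0.13,0,15.0],[0,0,0],0.1],[[-0.13,0,15.0],[0,0,0],0.1]]' 30
python3 - <<'E'
from h import *
goal([433.7,-92.4,160],83)
im=viewer.snapshot("wrist")[:,:,::-1].copy(); cv2.imwrite("pics/w2.png",im)
E
```

```text
time: 3.6
tool_pos: [434.9, -93.5, 31.4]
tcp_rot: [179.9, 0.0, 83.0]
ft_force: [0.1, 1.0, 6.8]
finger_gap: 18.7
t 3.6 pos [434.9 -93.5  31.4] rot [1.7988e+02 1.0000e-02 8.3010e+01] gap 18.7 F [0.1 1.  6.8]
shift cm [  0.09  -0.1  -12.86] turn [0.002 0.    0.   ]
```

View pics/w2.png

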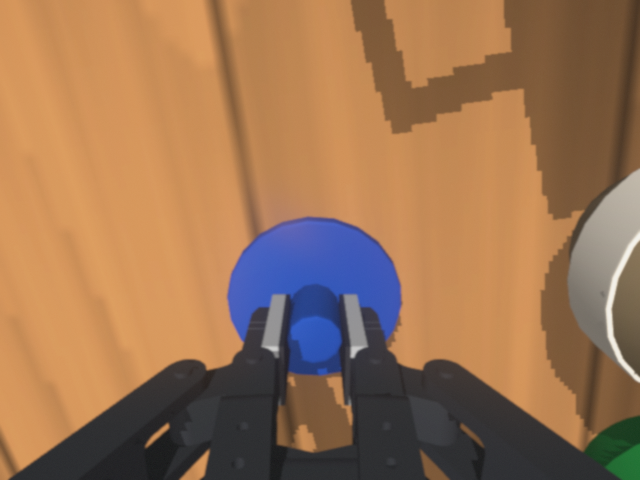

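```bash
python3 -m inch '[[[0,0,-0.3],[0,0,0],0.1],[[0,0,-1.5],[0,0,0],0.1],[[0,0,-4],[0,0,0],0.1],[[0,0,-7],[0,0,0],0.1],[[0,0,-10],[0,0,0],0.1],[[0,0,-12.5],[0,0,0],0.1],[[0,0,-14],[0,0,0],0.1],[[0,0,-14],[0,0,0],0.1]]'
python3 - <<'E'
from h import *
goal([568.2,-339.4,170],83)
E
```

```text
time: 4.45
tool_pos: [435.5, -93.9, 173.7]
tcp_rot: [179.7, 0.1, 83.0]
ft_force: [0.3, 0.1, -1.2]
finger_gap: 18.8
t 4.45 pos [435.5 -93.9 173.7] rot [1.7969e+02 7.0000e-02 8.3010e+01] gap 18.8 F [ 0.3  0.1 -1.2]
shift cm [-22.76  16.16   0.48] turn [0.005 0.001 0.   ]
```

```bash
python3 -m inch '[[[-0.8,0.6,0],[0,0,0],0.1],[[-2.5,1.8,0],[0,0,0],0.1],[[-5,3.6,0],[0,0,0],0.1],[[-8,5.7,0],[0,0,0],0.1],[[-11,7.8,0],[0,0,0],0.1],[[-14,9.9,0],[0,0,0],0.1],[[-17,12.1,0],[0,0,0],0.1],[[-20,14.2,0],[0,0,0],0.1],[[-22,15.6,0],[0,0,0],0.1],[[-22.7,16.1,0],[0,0,0],0.1],[[-22.7,16.1,0],[0,0,0],0.1],[[-22.7,16.1,0],[0,0,0],0.1]]'
python3 - <<'E'
from h import *
goal([568.2,-339.4,112],83)
import pickle
st=telemetry.sense(); im=viewer.snapshot("wrist")[:,:,::-1].copy(); cv2.imwrite("pics/w3.png",im); pickle.dump(st,open("w3.pkl","wb"))
th=np.linspace(0,6.28,60)
def circ(n,im,c,z,rr,col):
    P=np.c_[c[0]+rr*np.cos(th),c[1]+rr*np.sin(th),0*th+z]
    cv2.polylines(im,[proj(n,P,st).astype(int)],True,col,1)
circ("wrist",im,(568.2,-339.4),85,33,(0,255,255))
t=st["tool_pos"]; circ("wrist",im,t,t[2]-16.4,36,(0,0,255)); circ("wrist",im,t,t[2]+9.6,10,(0,0,255))
cv2.imwrite("pics/w3o.png",im)
im=viewer.snapshot("side")[:,:,::-1].copy();circ("side",im,(568.2,-339.4),85,33,(0,255,255)); circ("side",im,t,t[2]-16.4,36,(0,0,255))
cv2.imwrite("pics/s3o.png",cv2.resize(im[180:380,280:500],None,fx=3.5,fy=3))
E
```

```text
time: 5.65
tool_pos: [565.3, -337.3, 168.9]
tcp_rot: [-179.9, -0.1, 83.0]
ft_force: [-0.2, -0.3, -1.1]
finger_gap: 18.8
t 5.65 pos [ 565.3 -337.3  168.9] rot [-1.7989e+02 -8.0000e-02  8.3020e+01] gap 18.8 F [-0.2 -0.3 -1.1]
shift cm [-0.18  0.33  5.69] turn [-0.002 -0.001  0.   ]
```

View pics/w3o.png

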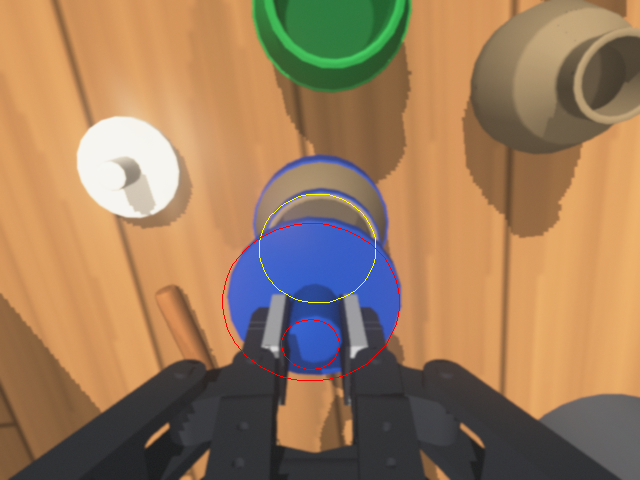

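View pics/s3o.png

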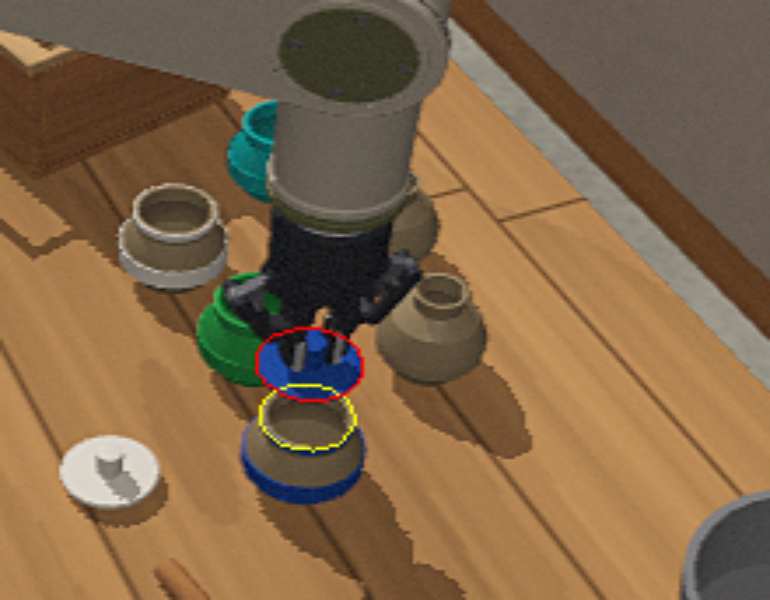

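Run:
```python
import cv2
im=cv2.imread("pics/w3o.png"); cv2.imwrite("pics/w3c.png",cv2.resize(im[140:400,210:420],None,fx=3,fy=2.3,interpolation=cv2.INTER_CUBIC)) if 0 else cv2.imwrite("pics/w3c.png",cv2.resize(im[145:345,205:425],None,fx=3,fy=3,interpolation=cv2.INTER_CUBIC))
```

```text
(no output)
```

View pics/w3c.png

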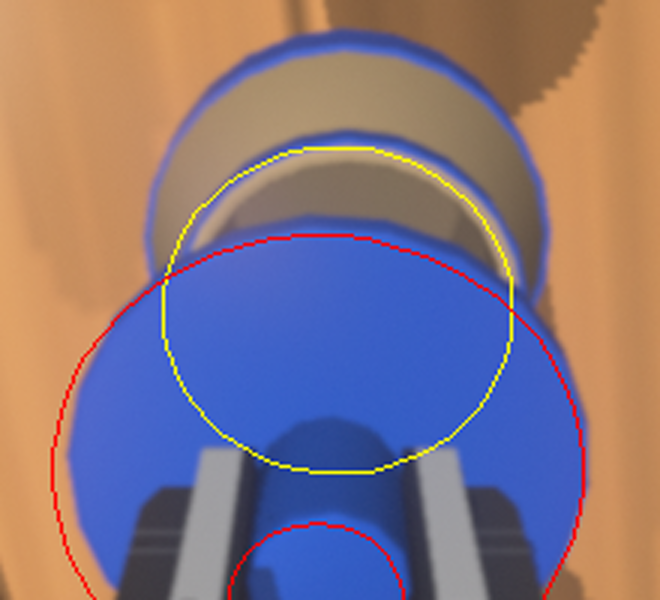

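```bash
python3 -c "
from h import *
goal([568.2,-340,110],83)"
```

```text
t 5.75 pos [ 565.6 -337.   169.8] rot [-1.7995e+02 -4.0000e-02  8.3060e+01] gap 18.6 F [ 0.1 -0.6 -0. ]
shift cm [-0.27  0.3   5.98] turn [-0.001 -0.001  0.001]
```

```bash
python3 -m inch '[[[-0.27,0.3,0.5],[0,0,0],0.1],[[-0.27,0.3,1.5],[0,0,0],0.1],[[-0.27,0.3,2.5],[0,0,0],0.1],[[-0.27,0.3,3.5],[0,0,0],0.1],[[-0.27,0.3,4.5],[0,0,0],0.1],[[-0.27,0.3,5.2],[0,0,0],0.1],[[-0.27,0.3,5.8],[0,0,0],0.1],[[-0.27,0.3,6],[0,0,0],0.1],[[-0.27,0.3,6],[0,0,0],0.1]]'
python3 - <<'E'
from h import *
goal([568.2,-340,108.4],83)
im=viewer.snapshot("side")[:,:,::-1].copy()
cv2.imwrite("pics/s4.png",cv2.resize(im[260:360,310:420],None,fx=6,fy=6))
E
```

```text
time: 6.65
tool_pos: [568.6, -341.2, 109.9]
tcp_rot: [-180.0, -0.0, 83.0]
ft_force: [-0.5, 0.5, -0.1]
finger_gap: 18.8
t 6.65 pos [ 568.6 -341.2  109.9] rot [-1.7998e+02 -1.0000e-02  8.3010e+01] gap 18.8 F [-0.5  0.5 -0.1]
shift cm [ 0.11 -0.05  0.15] turn [-0. -0.  0.]
```

View pics/s4.png

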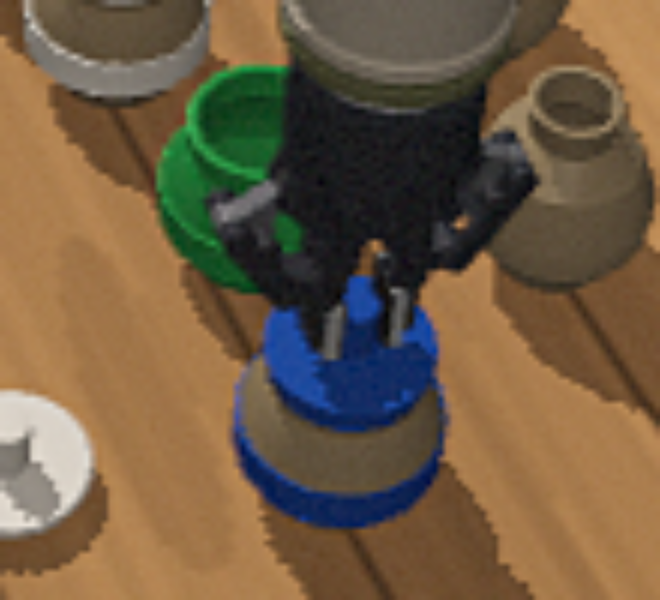

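The lid sits over the mouth at (345,345) in the crop with no contact force, so the ring is in. Lowering about 2 mm, then releasing.

```bash
python3 -m inch '[[[0.05,0,0.1],[0,0,0],0.1],[[0.05,0,0.2],[0,0,0],0.1],[[0.05,0,0.2],[0,0,0],0.1],[[0.05,0,0.2],[0,0,0],0.25],[[0.05,0,0.2],[0,0,0],0.35],[[0.05,0,0.2],[0,0,0],0.4],[[0.05,0,0.2],[0,0,0],0.4],[[0.05,0,-1],[0,0,0],0.4],[[0.05,0,-3],[0,0,0],0.4],[[0.05,0,-5.5],[0,0,0],0.4],[[0.05,0,-7],[0,0,0],0.4],[[0.05,0,-7],[0,0,0],0.4]]'
python3 - <<'E'
from h import *
goal([438.9,-290,120],83)
st=telemetry.sense(); im=viewer.snapshot("side")[:,:,::-1].copy()
cv2.imwrite("pics/s5.png",cv2.resize(im[260:360,310:420],None,fx=5,fy=5))
im=viewer.snapshot("wrist")[:,:,::-1].copy()
th=np.linspace(0,6.28,60)
def circ(n,im,c,z,rr,col):
    P=np.c_[c[0]+rr*np.cos(th),c[1]+rr*np.sin(th),0*th+z]
    cv2.polylines(im,[proj(n,P,st).astype(int)],True,col,1)
circ("wrist",im,(438.9,-290),15,36,(0,0,255));circ("wrist",im,(568.2,-339.4),92,36,(0,255,255));circ("wrist",im,(568.2,-339.4),118,10,(0,255,255))
cv2.imwrite("pics/w5.png",im)
E
```

```text
time: 7.9
tool_pos: [570.4, -341.9, 184.4]
tcp_rot: [179.7, 0.2, 83.0]
ft_force: [-0.9, 0.6, 0.1]
finger_gap: 34.3
t 7.9 pos [ 570.4 -341.9  184.4] rot [1.7968e+02 1.7000e-01 8.3010e+01] gap 34.3 F [-0.9  0.6  0.1]
shift cm [  3.57 -13.72   6.36] turn [0.006 0.003 0.   ]
```

View pics/s5.png

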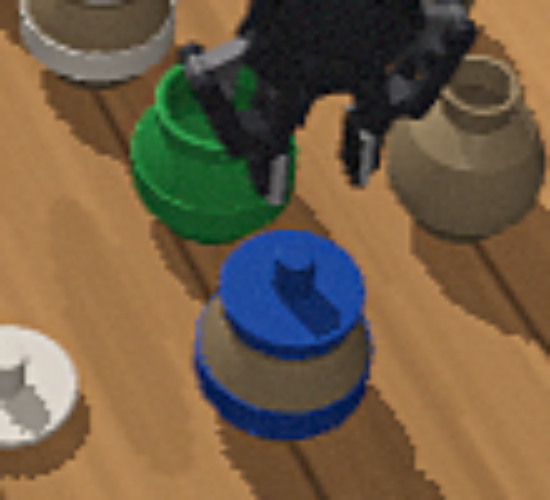

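View pics/w5.png

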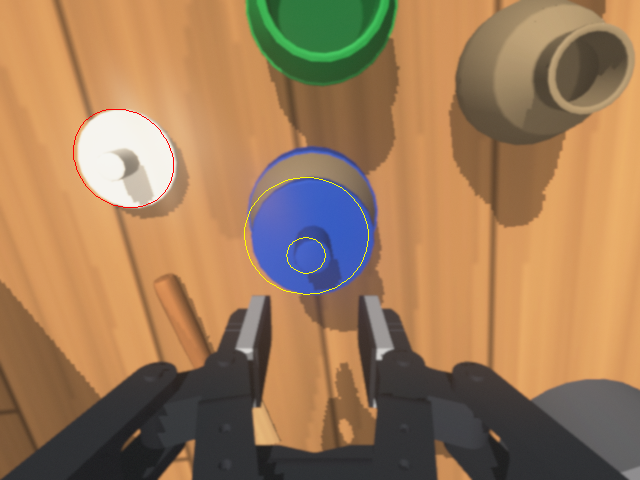

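Blue lid seated level on its jar (292,290 in the crop). Next, the white lid at (122,158) in the wrist view.

```bash
python3 -m inch '[[[0.3,-1,0],[0,0,0],0.5],[[0.9,-3.5,0],[0,0,0],0.5],[[1.7,-6.5,0],[0,0,0],0.5],[[2.5,-9.5,0],[0,0,0],0.5],[[3.2,-12.3,0.5],[0,0,0],0.5],[[3.5,-13.5,2],[0,0,0],0.5],[[3.57,-13.7,4],[0,0,0],0.5],[[3.57,-13.7,6],[0,0,0],0.5],[[3.57,-13.7,7],[0,0,0],0.5],[[3.57,-13.7,7],[0,0,0],0.5],[[3.57,-13.7,7],[0,0,0],0.5]]'
python3 - <<'E'
from h import *
goal([438.9,-290,31],83)
st=telemetry.sense();im=viewer.snapshot("wrist")[:,:,::-1].copy()
th=np.linspace(0,6.28,60)
def circ(n,im,c,z,rr,col):
    P=np.c_[c[0]+rr*np.cos(th),c[1]+rr*np.sin(th),0*th+z]
    cv2.polylines(im,[proj(n,P,st).astype(int)],True,col,1)
circ("wrist",im,(438.9,-290),15,36,(0,0,255));circ("wrist",im,(438.9,-290),41,10,(0,0,255))
cv2.imwrite("pics/w6.png",im)
E
```

```text
time: 9.1
tool_pos: [437.0, -288.5, 110.1]
tcp_rot: [-180.0, -0.0, 83.0]
ft_force: [0.5, -0.1, -0.0]
finger_gap: 42.7
t 9.1 pos [ 437.  -288.5  110.1] rot [-1.7996e+02 -2.0000e-02  8.3020e+01] gap 42.7 F [ 0.5 -0.1 -0. ]
shift cm [-0.13  0.21  7.91] turn [-0.001 -0.     0.   ]
```

View pics/w6.png

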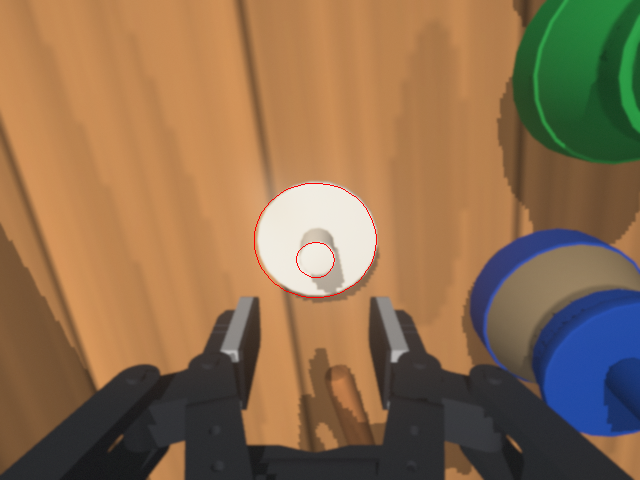

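```bash
python3 -m inch '[[[-0.13,0.1,1],[0,0,0],0.5],[[-0.13,0.1,3],[0,0,0],0.5],[[-0.13,0.1,5],[0,0,0],0.5],[[-0.13,0.1,7],[0,0,0],0.5],[[-0.13,0.1,7.7],[0,0,0],0.5],[[-0.13,0.1,7.8],[0,0,0],0.5],[[-0.13,0.1,7.8],[0,0,0],0.3],[[-0.13,0.1,7.8],[0,0,0],0.15],[[-0.13,0.1,7.8],[0,0,0],0.1],[[-0.13,0.1,7.8],[0,0,0],0.1],[[-0.13,0.1,7.8],[0,0,0],0.1],[[-0.13,0.1,7.8],[0,0,0],0.1]]' 30; python3 -c "
from h import *
goal([438.9,-290,31],83)"
```

```text
time: 10.35
tool_pos: [438.8, -290.7, 33.4]
tcp_rot: [179.9, 0.1, 83.0]
ft_force: [0.3, -0.5, 6.0]
finger_gap: 18.5
t 10.35 pos [ 438.8 -290.7   33.4] rot [1.7989e+02 7.0000e-02 8.3010e+01] gap 18.5 F [ 0.3 -0.5  6. ]
shift cm [0.07 0.   0.24] turn [0.002 0.001 0.   ]
```

```bash
python3 -m inch '[[[0,0,-0.3],[0,0,0],0.1],[[0,0,-1.5],[0,0,0],0.1],[[0,0,-4],[0,0,0],0.1],[[0,0,-7],[0,0,0],0.1],[[0,0,-10],[0,0,0],0.1],[[0,0,-12.5],[0,0,0],0.1],[[0,0,-14],[0,0,0],0.1],[[0,0,-14],[0,0,0],0.1]]'
python3 - <<'E'
from h import *
goal([575,-87,172],83)
E
```

```text
time: 11.15
tool_pos: [439.1, -291.0, 175.2]
tcp_rot: [179.8, 0.1, 83.0]
ft_force: [0.1, -0.5, -0.6]
finger_gap: 18.6
t 11.15 pos [ 439.1 -291.   175.2] rot [1.7977e+02 1.5000e-01 8.3010e+01] gap 18.6 F [ 0.1 -0.5 -0.6]
shift cm [21.9  11.    0.31] turn [0.004 0.003 0.   ]
```

```bash
python3 -m inch '[[[0.8,0.4,0],[0,0,0],0.1],[[2.5,1.25,0],[0,0,0],0.1],[[5,2.5,0],[0,0,0],0.1],[[8,4,0],[0,0,0],0.1],[[11,5.5,0],[0,0,0],0.1],[[13,6.5,0],[0,0,0],0.1],[[14.5,7.25,0],[0,0,0],0.1],[[15,7.5,0],[0,0,0],0.1],[[15,7.5,0],[0,0,0],0.1],[[15,7.5,0],[0,0,0],0.1]]'
python3 - <<'E'
from h import *
goal([575,-87,172],83)
st=telemetry.sense();
im=viewer.snapshot("wrist")[:,:,::-1].copy()
th=np.linspace(0,6.28,60)
def circ(n,im,c,z,rr,col):
    P=np.c_[c[0]+rr*np.cos(th),c[1]+rr*np.sin(th),0*th+z]
    cv2.polylines(im,[proj(n,P,st).astype(int)],True,col,1)
t=st["tool_pos"]
circ("wrist",im,t,t[2]-18.4,36,(0,0,255));circ("wrist",im,(575,-87),85,33,(0,0,255))
cv2.imwrite("pics/w7.png",im)
im=viewer.snapshot("top")[:,:,::-1].copy()
circ("top",im,(575,-87),85,33,(0,0,255))
cv2.imwrite("pics/t7.png",cv2.resize(im[220:300,300:380],None,fx=6,fy=6))
im=viewer.snapshot("side")[:,:,::-1].copy()
circ("side",im,(575,-87),85,33,(0,0,255))
cv2.imwrite("pics/s7.png",cv2.resize(im[220:300,290:370],None,fx=6,fy=6))
E
```

```text
time: 12.15
tool_pos: [529.9, -150.5, 171.2]
tcp_rot: [-179.9, -0.0, 83.0]
ft_force: [-0.2, -0.7, 0.5]
finger_gap: 18.5
t 12.15 pos [ 529.9 -150.5  171.2] rot [-179.9    -0.     83.01] gap 18.5 F [-0.2 -0.7  0.5]
shift cm [ 6.85  3.71 -0.09] turn [-0.002 -0.     0.   ]
```

View pics/w7.png

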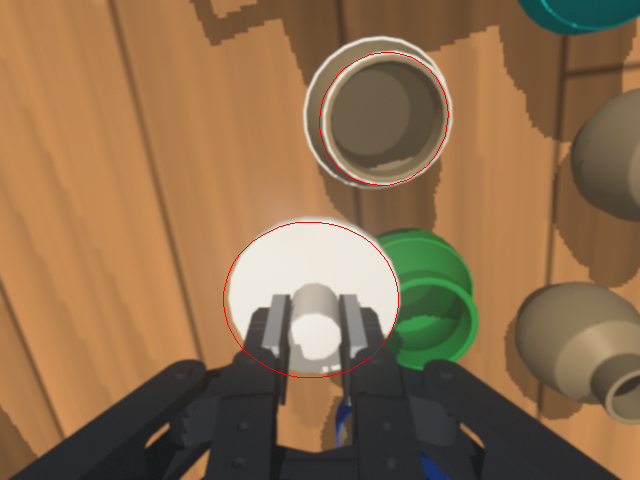

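View pics/t7.png

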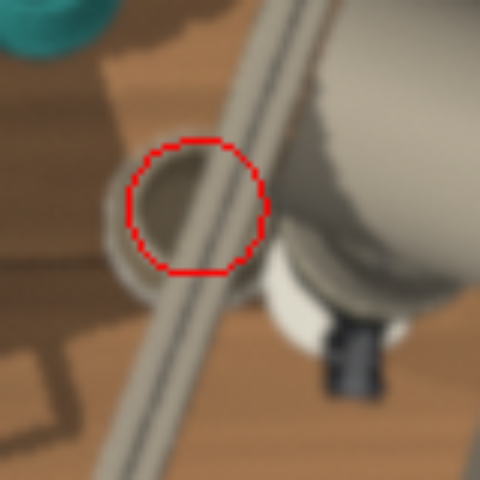

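View pics/s7.png

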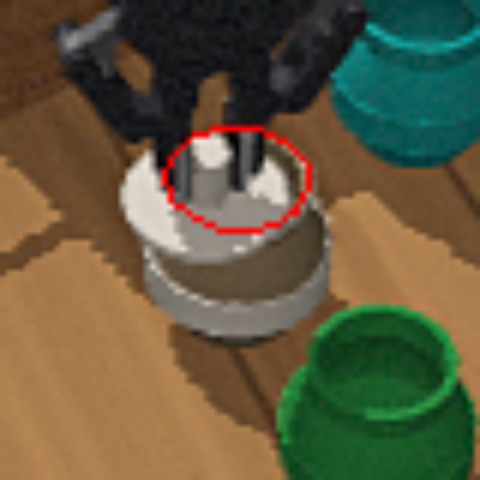

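Rim in the wrist view at (386,118) matches my estimate within about 1 mm. Going over the mouth and then down.

```bash
python3 -m inch '[[[0.7,0.4,0],[0,0,0],0.1],[[2.2,1.2,0],[0,0,0],0.1],[[4.2,2.3,0],[0,0,0],0.1],[[5.8,3.2,0],[0,0,0],0.1],[[6.6,3.6,0],[0,0,0],0.1],[[6.8,3.7,0],[0,0,0],0.1],[[6.8,3.7,1],[0,0,0],0.1],[[6.8,3.7,2.2],[0,0,0],0.1],[[6.8,3.7,3.4],[0,0,0],0.1],[[6.8,3.7,4.2],[0,0,0],0.1],[[6.8,3.7,4.2],[0,0,0],0.1]]'
python3 - <<'E'
from h import *
goal([575,-87.7,112],83)
im=viewer.snapshot("side")[:,:,::-1].copy()
cv2.imwrite("pics/s8.png",cv2.resize(im[220:300,290:370],None,fx=6,fy=6))
im=viewer.snapshot("wrist")[:,:,::-1].copy()
cv2.imwrite("pics/w8.png",im)
E
```

```text
time: 13.4
tool_pos: [574.0, -87.3, 127.7]
tcp_rot: [-179.8, -0.0, 83.0]
ft_force: [-0.0, -0.1, -0.2]
finger_gap: 19.0
t 13.4 pos [574.  -87.3 127.7] rot [-1.7978e+02 -2.0000e-02  8.2970e+01] gap 19.0 F [-0.  -0.1 -0.2]
shift cm [-0.03  0.11  1.57] turn [-0.004 -0.    -0.   ]
```

View pics/s8.png

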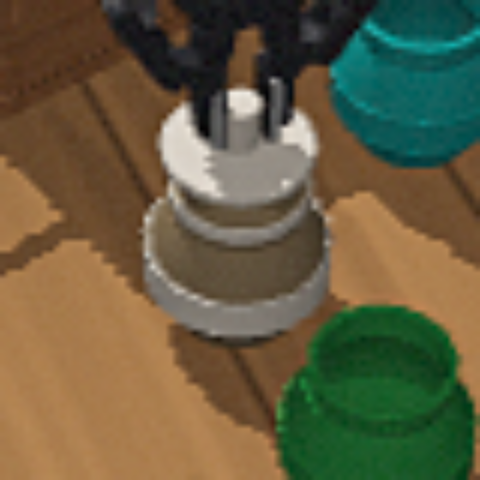

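View pics/w8.png

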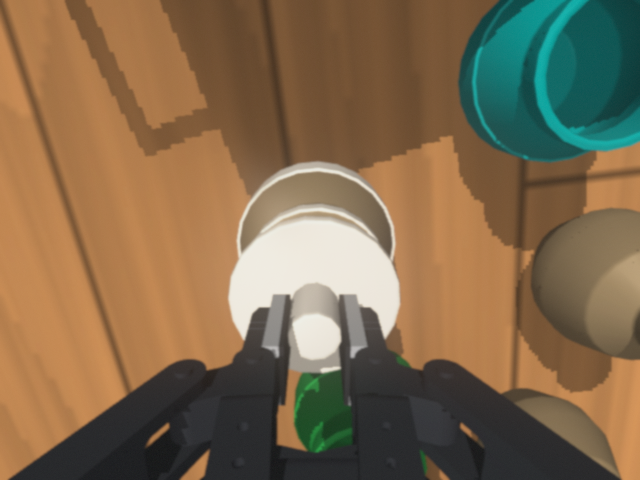

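```bash
python3 -m inch '[[[0,0.1,0.5],[0,0,0],0.1],[[0,0.1,1.1],[0,0,0],0.1],[[0,0.1,1.5],[0,0,0],0.1],[[0,0.1,1.7],[0,0,0],0.1],[[0,0.1,1.75],[0,0,0],0.1],[[0,0.1,1.75],[0,0,0],0.1]]'
```

```text
time: 14.1
tool_pos: [576.6, -87.3, 112.6]
tcp_rot: [-180.0, 0.0, 83.0]
ft_force: [-0.3, 0.7, -1.8]
finger_gap: 18.7
```

```bash
python3 -m inch '[[[0,-0.05,0.1],[0,0,0],0.1],[[0,-0.05,0.15],[0,0,0],0.1],[[0,-0.05,0.15],[0,0,0],0.1]]'
python3 - <<'E'
from h import *
goal([575,-87.7,112],83)
im=viewer.snapshot("side")[:,:,::-1].copy()
cv2.imwrite("pics/s9.png",cv2.resize(im[220:300,290:370],None,fx=6,fy=6))
E
```

```text
time: 14.4
tool_pos: [576.1, -87.3, 111.2]
tcp_rot: [180.0, 0.0, 83.0]
ft_force: [0.1, 0.4, -1.1]
finger_gap: 18.5
t 14.4 pos [576.1 -87.3 111.2] rot [180.     0.    83.01] gap 18.5 F [ 0.1  0.4 -1.1]
shift cm [-0.05 -0.11 -0.08] turn [0. 0. 0.]
```

View pics/s9.png

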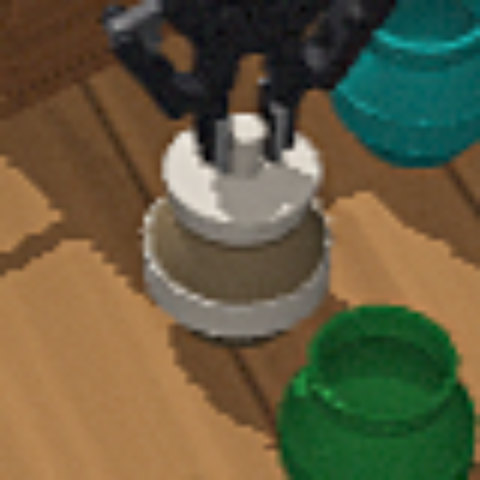

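Ring is in the mouth, so I release.

```bash
python3 -m inch '[[[0,0,0.08],[0,0,0],0.1],[[0,0,0.08],[0,0,0],0.25],[[0,0,0.08],[0,0,0],0.35],[[0,0,0.08],[0,0,0],0.4],[[0,0,0.08],[0,0,0],0.4],[[0,0,-1],[0,0,0],0.4],[[0,0,-3],[0,0,0],0.4],[[0,0,-6],[0,0,0],0.4],[[0,0,-9],[0,0,0],0.4],[[0,0,-12],[0,0,0],0.4],[[0,0,-14],[0,0,0],0.4],[[0,0,-14],[0,0,0],0.4]]'
python3 - <<'E'
from h import *
goal([435.8,185.3,250],105)
st=telemetry.sense()
im=viewer.snapshot("wrist")[:,:,::-1].copy()
th=np.linspace(0,6.28,60)
def circ(n,im,c,z,rr,col):
    P=np.c_[c[0]+rr*np.cos(th),c[1]+rr*np.sin(th),0*th+z]
    cv2.polylines(im,[proj(n,P,st).astype(int)],True,col,1)
circ("wrist",im,(575,-87),92,36,(0,0,255))
cv2.imwrite("pics/w10.png",im)
im=viewer.snapshot("side")[:,:,::-1].copy()
cv2.imwrite("pics/s10.png",cv2.resize(im[200:350,250:430],None,fx=4,fy=4))
E
```

```text
time: 15.65
tool_pos: [578.1, -87.8, 256.6]
tcp_rot: [179.6, 0.1, 83.0]
ft_force: [-0.6, -0.1, 0.9]
finger_gap: 33.9
t 15.65 pos [578.1 -87.8 256.6] rot [1.7956e+02 5.0000e-02 8.3010e+01] gap 33.9 F [-0.6 -0.1  0.9]
shift cm [ 25.37 -17.45   0.5 ] turn [ 0.007  0.002 -0.384]
```

View pics/w10.png

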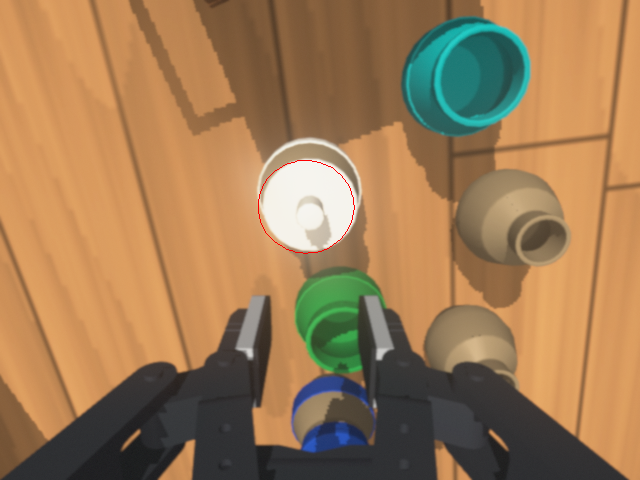

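View pics/s10.png

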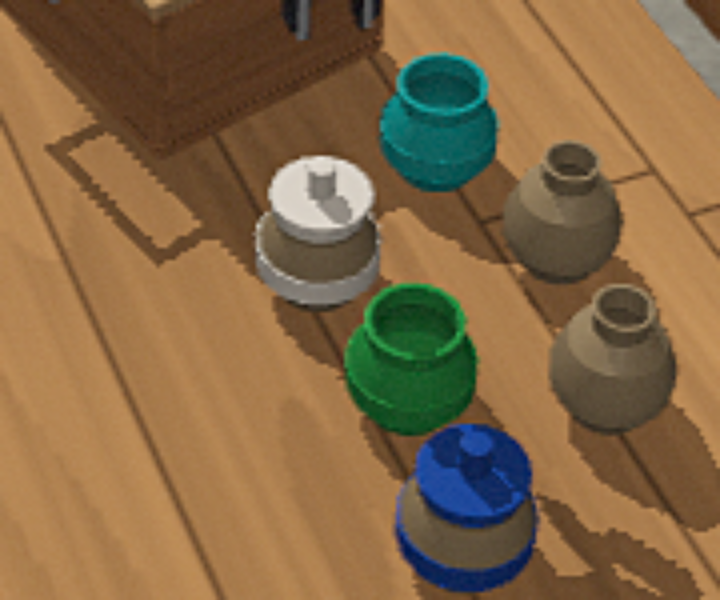

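Both lids are seated and level: white at (320,195), blue at (473,470) in the crop. Moving above the bar.

```bash
python3 -m inch '[[[0.8,-0.55,0],[0,0,-0.01],0.4],[[2.5,-1.75,0],[0,0,-0.04],0.4],[[5,-3.5,0],[0,0,-0.08],0.4],[[8,-5.5,0],[0,0,-0.12],0.4],[[11,-7.6,0],[0,0,-0.17],0.4],[[14,-9.7,0],[0,0,-0.22],0.4],[[17,-11.7,0],[0,0,-0.27],0.4],[[20,-13.8,0],[0,0,-0.32],0.4],[[23,-15.8,0],[0,0,-0.36],0.4],[[24.8,-17,0.3],[0,0,-0.38],0.4],[[25.4,-17.4,0.5],[0,0,-0.384],0.4],[[25.4,-17.4,0.5],[0,0,-0.384],0.4],[[25.4,-17.4,0.5],[0,0,-0.384],0.4]]'
python3 - <<'E'
from h import *
import pickle
goal([435.8,185.3,160],105)
st=telemetry.sense();pickle.dump(st,open("w11.pkl","wb"))
im=viewer.snapshot("wrist")[:,:,::-1].copy();cv2.imwrite("pics/w11.png",im)
for a in [((417.5,254),(454,116.8)),((411.7,252.6),(448.3,115.2)),((423.3,255.6),(459.8,118.4))]:
    P=np.array([list(a[0])+[147],list(a[1])+[147]]); q=proj("wrist",P,st).astype(int); cv2.line(im,q[0],q[1],(0,255,255),1)
cv2.imwrite("pics/w11o.png",im)
E
```

```text
time: 17.05
tool_pos: [434.1, 185.4, 245.5]
tcp_rot: [-179.9, 0.0, 105.0]
ft_force: [0.6, 0.2, 0.2]
finger_gap: 34.5
t 17.05 pos [434.1 185.4 245.5] rot [-1.7993e+02  3.0000e-02  1.0500e+02] gap 34.5 F [0.6 0.2 0.2]
shift cm [-0.05  0.17  8.55] turn [-0.001  0.     0.   ]
```

View pics/w11o.png

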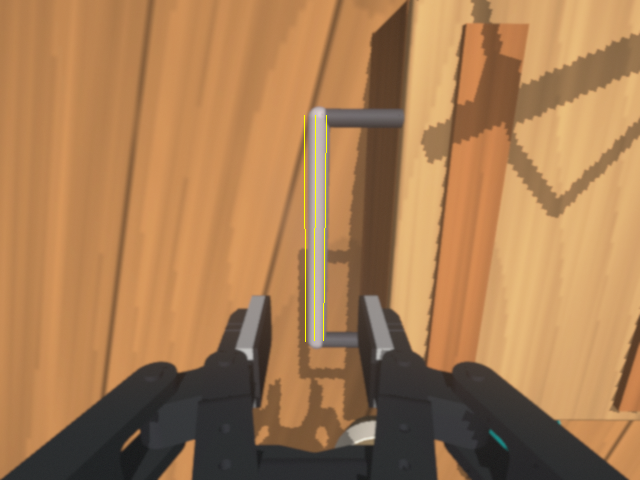

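```bash
python3 -m inch '[[[-0.05,0.2,1],[0,0,0],0.4],[[-0.05,0.2,3],[0,0,0],0.4],[[-0.05,0.2,5],[0,0,0],0.4],[[-0.05,0.2,7],[0,0,0],0.4],[[-0.05,0.2,9],[0,0,0],0.4],[[-0.05,0.2,10.3],[0,0,0],0.4],[[-0.05,0.2,10.6],[0,0,0],0.4],[[-0.05,0.2,10.6],[0,0,0],0.4],[[-0.05,0.2,10.6],[0,0,0],0.4]]'
python3 - <<'E'
from h import *
goal([435.8,185.3,139],105)
im=viewer.snapshot("wrist")[:,:,::-1].copy();cv2.imwrite("pics/w12.png",im)
E
```

```text
time: 18.0
tool_pos: [437.1, 186.1, 141.2]
tcp_rot: [179.9, -0.0, 105.0]
ft_force: [-0.6, 0.1, -0.9]
finger_gap: 34.1
t 18.0 pos [437.1 186.1 141.2] rot [179.91  -0.   104.99] gap 34.1 F [-0.6  0.1 -0.9]
shift cm [-0.04 -0.15  0.22] turn [ 0.001 -0.    -0.   ]
```

View pics/w12.png

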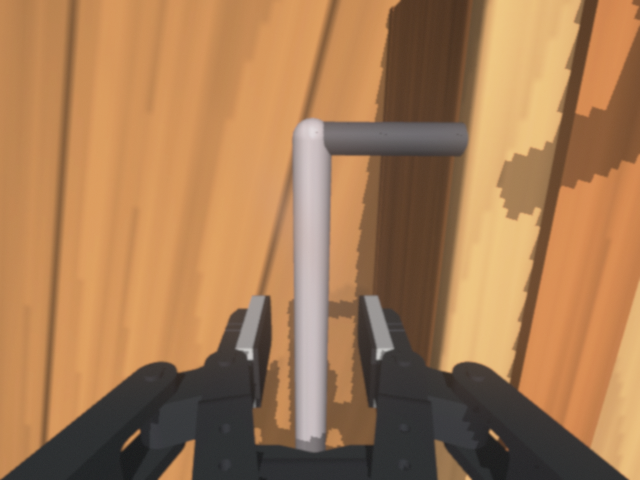

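Bar at (311,300), centred between the pads within about 1 mm. Closing.

```bash
python3 -m inch '[[[0,-0.08,0.1],[0,0,0],0.4],[[0,-0.08,0.1],[0,0,0],0.3],[[0,-0.08,0.1],[0,0,0],0.2],[[0,-0.08,0.1],[0,0,0],0.1],[[0,-0.08,0.1],[0,0,0],0],[[0,-0.08,0.1],[0,0,0],0],[[0,-0.08,0.1],[0,0,0],0]]' 40
python3 - <<'E'
from h import *
goal([435.8,185.3,139],105)
# lift arc in tool coords
for a in np.arange(0,0.5,0.05):
    print(round(a,2),"y",round(26.5*(1-np.cos(a)),2),"z",round(-26.5*np.sin(a),2))
E
```

```text
time: 18.75
tool_pos: [435.8, 185.9, 139.5]
tcp_rot: [180.0, -0.0, 105.0]
ft_force: [-0.3, 0.3, 2.9]
finger_gap: 10.7
t 18.75 pos [435.8 185.9 139.5] rot [179.97  -0.   105.01] gap 10.7 F [-0.3  0.3  2.9]
shift cm [-0.06 -0.02  0.05] turn [ 0.001 -0.     0.   ]
0.0 y 0.0 z -0.0
0.05 y 0.03 z -1.32
0.1 y 0.13 z -2.65
0.15 y 0.3 z -3.96
0.2 y 0.53 z -5.26
0.25 y 0.82 z -6.56
0.3 y 1.18 z -7.83
0.35 y 1.61 z -9.09
0.4 y 2.09 z -10.32
0.45 y 2.64 z -11.53
```

```bash
python3 -m inch '[[[0,0.01,-0.5],[0,0,0],0],[[0,0.03,-1.32],[0,0,0],0],[[0,0.08,-2],[0,0,0],0],[[0,0.13,-2.65],[0,0,0],0],[[0,0.2,-3.3],[0,0,0],0],[[0,0.3,-3.96],[0,0,0],0],[[0,0.41,-4.6],[0,0,0],0],[[0,0.53,-5.26],[0,0,0],0],[[0,0.67,-5.9],[0,0,0],0],[[0,0.82,-6.56],[0,0,0],0],[[0,1,-7.2],[0,0,0],0],[[0,1.18,-7.83],[0,0,0],0],[[0,1.18,-7.83],[0,0,0],0],[[0,1.18,-7.83],[0,0,0],0]]'
python3 - <<'E'
from h import *
goal([435.8,185.3,139],105)
for n in ["side","top","wrist"]:
    im=viewer.snapshot(n)[:,:,::-1].copy();cv2.imwrite(f"pics/{n}13.png",im)
im=cv2.imread("pics/side13.png");cv2.imwrite("pics/side13c.png",cv2.resize(im[60:240,200:400],None,fx=4,fy=3.3))
E
```

```text
time: 20.15
tool_pos: [446.7, 188.7, 217.4]
tcp_rot: [-179.9, 0.0, 105.0]
ft_force: [-1.2, 0.4, -2.5]
finger_gap: 10.4
t 20.15 pos [446.7 188.7 217.4] rot [-1.7995e+02  1.0000e-02  1.0501e+02] gap 10.4 F [-1.2  0.4 -2.5]
shift cm [-0.05 -1.13  7.84] turn [-0.001  0.     0.   ]
```

View pics/side13c.png

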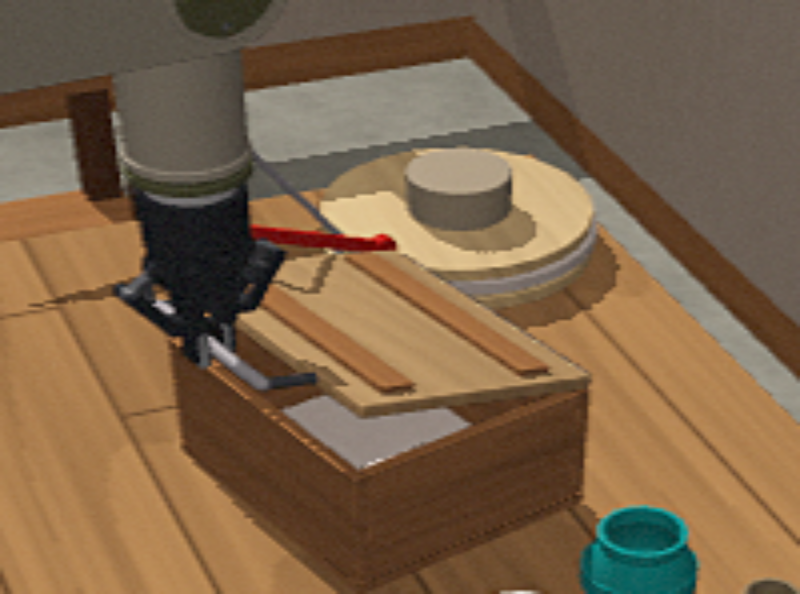

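View pics/wrist13.png

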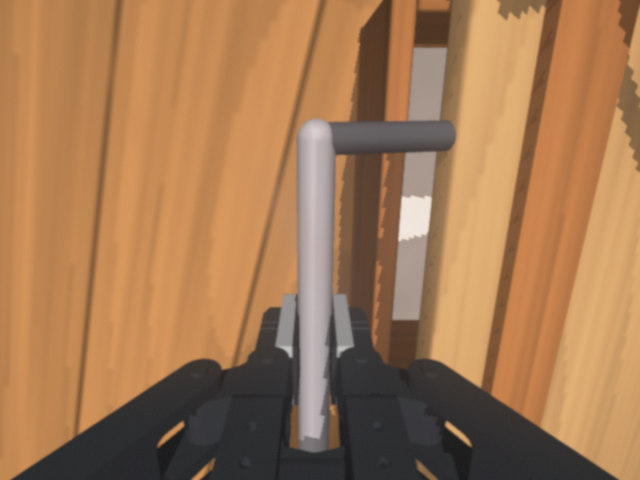

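View pics/top13.png

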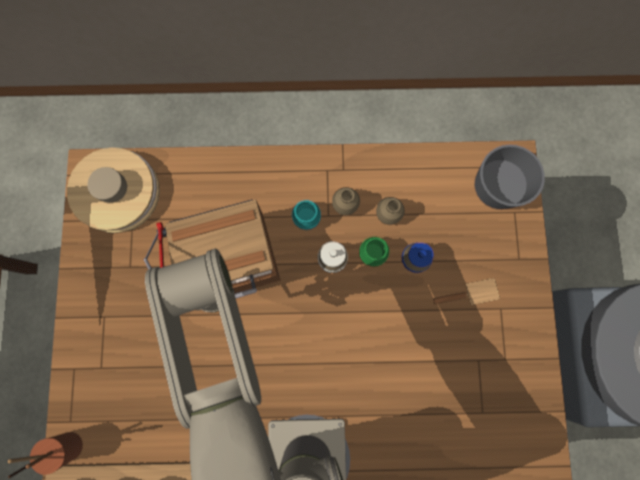

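```bash
cat > m2.py <<'E'
from h import *
from scipy.optimize import least_squares
def mask(n):
    im=cv2.imread(f"pics/{n}0.png").astype(int);b,g,r_=im[...,0],im[...,1],im[...,2]
    m=((r_>90)&(g<0.35*r_)&(b<0.35*r_)).astype(np.uint8)
    k,l,s,c=cv2.connectedComponentsWithStats(m); i=1+np.argmax(s[1:,4]); print(n,s[i]); 
    return np.argwhere(l==i)[:,::-1].astype(float)
N=[]
M={}
for n in ["top","side"]:
    p=mask(n);M[n]=p
    vx,vy,x,y=cv2.fitLine(p.astype(np.float32),cv2.DIST_HUBER,0,.01,.01).ravel()
    o,d1=ray(n,x-30*vx,y-30*vy);_,d2=ray(n,x+30*vx,y+30*vy);N.append(np.cross(d1,d2)/np.linalg.norm(np.cross(d1,d2)))
d=np.cross(*N);d/=np.linalg.norm(d);d*=np.sign(d[0]);print("dir",d,"slope",np.arcsin(-d[2]),"yaw",np.degrees(np.arctan2(d[1],d[0])))
# model fit: hinge
a=np.radians(14.9);x_=np.array([np.cos(a),np.sin(a),0]);y_=np.array([-x_[1],x_[0],0])
H=np.array([435.8,185.4,147])+265*x_
def segs(th,dy,dz=0,L=225):
    h=H+dy*y_; t=h-L*np.cos(th)*x_+np.array([0,0,L*np.sin(th)+dz]); return h,t
def ext2(p,v): s=(p@v);return s
def res(q):
    th,dy=q[:2];e=[]
    for n in M:
        h,t=segs(th,dy);c=proj(n,np.array([h,t]));u=(c[1]-c[0]);L=np.linalg.norm(u);u/=L;nn=np.array([-u[1],u[0]])
        r_=(M[n]-c[0]); s=r_@u;w=r_@nn
        A=np.polyfit(s-L/2,w,1); e+=[A[1],A[0]*L/2]
    return e
f=least_squares(res,[.45,150]);print(f.x,np.round(f.fun,2))
h,t=segs(*f.x);print(h,t)
for n in M: print(n,proj(n,np.array([h,t])),M[n].min(0),M[n].max(0))
E
python3 m2.py
```

```text
top [157 223   8  70 184]
side [240 126  58  11 256]
dir [ 0.86599242  0.22028679 -0.44892189] slope 0.4655584547247745 yaw 14.271921520085208
[  0.47555628 146.8939209 ] [-0.05  0.23  0.13 -0.21]
[654.11841684 395.49496154 147.        ] [460.81074055 344.05976586 250.01244068]
top [[159.20976871 226.38056375]
 [162.84921093 292.72143655]] [157. 223.] [164. 292.]
side [[294.83922115 134.42158935]
 [240.34010695 127.20846331]] [240. 126.] [297. 136.]
```

The red arm's slope comes out at 0.456, 0.466 and 0.476 by three estimates, so I target 0.467 rad. That needs another 41 mm of rise and 17 mm toward the hinge.

```bash
python3 -m inch '[[[0,0.18,-0.6],[0,0,0],0],[[0,0.4,-1.2],[0,0,0],0],[[0,0.63,-1.8],[0,0,0],0],[[0,0.9,-2.4],[0,0,0],0],[[0,1.15,-3],[0,0,0],0],[[0,1.42,-3.6],[0,0,0],0],[[0,1.6,-4],[0,0,0],0],[[0,1.67,-4.14],[0,0,0],0],[[0,1.67,-4.14],[0,0,0],0],[[0,1.67,-4.14],[0,0,0],0],[[0,1.67,-4.14],[0,0,0],0]]'
python3 - <<'E'
from h import *
st=telemetry.sense();print(st["tool_pos"],st["qd"].round(2),st["ft_force"],st["finger_gap"])
print("th",np.arcsin((st["tool_pos"][2]-139.5)/265))
for n in ["side","top","wrist"]:
    im=viewer.snapshot(n)[:,:,::-1].copy();cv2.imwrite(f"pics/{n}14.png",im)
im=cv2.imread("pics/side14.png");cv2.imwrite("pics/side14c.png",cv2.resize(im[60:240,200:400],None,fx=3.3,fy=3.3))
E
```

```text
time: 21.4
tool_pos: [462.5, 192.9, 259.5]
tcp_rot: [-179.9, 0.0, 105.0]
ft_force: [-8.9, -3.9, 1.3]
finger_gap: 10.7
[462.48094101 192.85474206 259.53258108] [-0.03  0.09  0.    0.02 -0.09  0.01] [-8.87436649 -3.87561795  1.30095408] 10.687209245542665
th 0.4700749825210445
```

View pics/side14c.png

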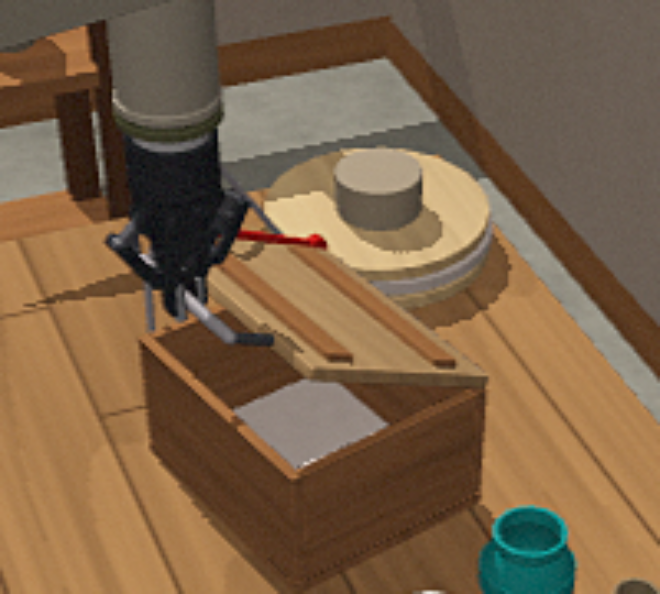

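View pics/side14.png

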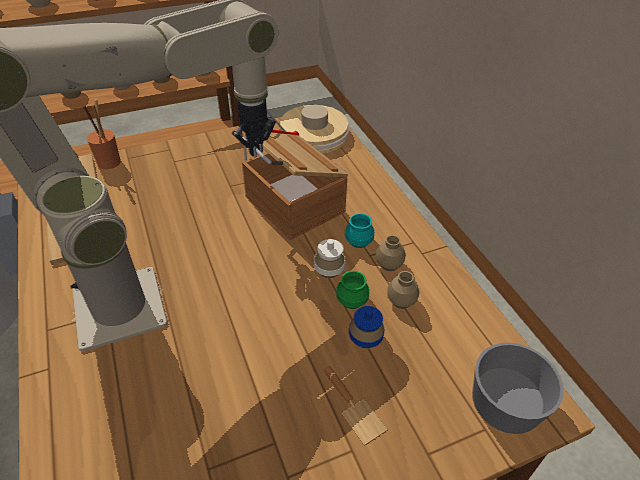

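View pics/wrist14.png

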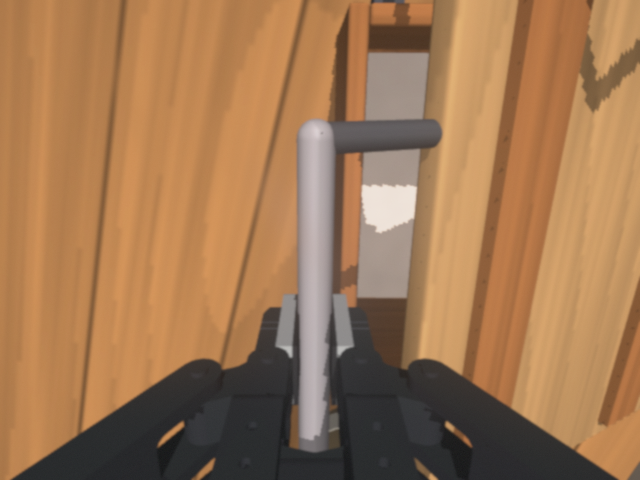

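```bash
cat > m3.py <<'E'
from h import *
a=np.radians(14.9);x_=np.array([np.cos(a),np.sin(a),0]);y_=np.array([-x_[1],x_[0],0])
B=np.array([435.8,185.4,147])
im=cv2.imread("pics/side14.png")
th=.47
for th,col in [(.40,(255,0,0)),(.467,(0,255,0)),(.53,(0,0,255))]:
    u=-np.cos(th)*x_+np.array([0,0,np.sin(th)]); nrm=np.sin(th)*x_+np.array([0,0,np.cos(th)])
    H=B+265*x_
    P=np.array([H-130*y_+7*nrm,H-130*y_+220*u+7*nrm,H+130*y_+220*u+7*nrm]); bar=np.array([H-70*y_+265*u,H+70*y_+265*u])
    for Q in (P,bar): cv2.polylines(im,[(proj("side",Q)*16).astype(int)],False,col,1,cv2.LINE_AA,4)
cv2.imwrite("pics/s15.png",cv2.resize(im[110:210,220:360],None,fx=5.5,fy=5.5,interpolation=cv2.INTER_CUBIC))
E
python3 m3.py
```

```text
(no output)
```

View pics/s15.png

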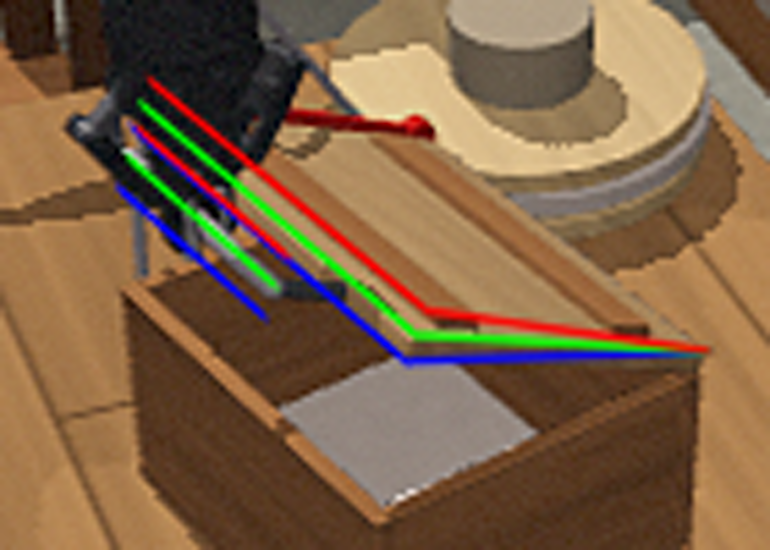

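The lid edge lies on the green 0.467 rad overlay, and the red arm, pots and spatula look unmoved. I'll ease the forward push slightly, let it settle, then hand in.

```bash
python3 -m inch '[[[0,-0.05,0],[0,0,0],0],[[0,-0.05,0],[0,0,0],0],[[0,-0.05,0],[0,0,0],0],[[0,-0.05,0],[0,0,0],0],[[0,-0.05,0],[0,0,0],0],[[0,-0.05,0],[0,0,0],0]]'
python3 - <<'E'
from h import *
st=telemetry.sense();print(st["tool_pos"],st["qd"].round(2),st["ft_force"],st["finger_gap"],"th",np.arcsin((st["tool_pos"][2]-139.5)/265))
print(r.hand_in())
E
```

```text
time: 22.15
tool_pos: [462.4, 192.8, 259.5]
tcp_rot: [-180.0, 0.0, 105.0]
ft_force: [-4.6, -2.1, 0.4]
finger_gap: 10.6
[462.44044685 192.83315357 259.53107634] [-0.01  0.02  0.01  0.04  0.01 -0.04] [-4.6039328  -2.08949702  0.43731067] 10.569130911396117 th 0.4700686134300797
the job is handed in; nothing more can be done
None
```

I handed the job in at about 22 s of the 58 s. Both lids are on their own jars, and the gripper is holding the chest lid up in line with the red set-arm. The hand-in gave no verdict, so the points below are from my own checks.

- **Jars:** The blue lid is on the blue-banded jar and the white lid on the white-banded one. Both look seated, level and let go in the side and wrist pictures. I judged seating by eye and overlay and did not measure the height over the rim.
- **Chest lid angle:** The measured lift gives 0.470 rad. The lid's edge and bar match the 0.467 rad overlay in the side view.
- **Set-arm angle:** My three estimates of the red arm were 0.456, 0.466 and 0.476 rad. They differ by about 0.02 rad, well inside the 0.07 tolerance.
- **Holding steady:** The arm was at rest with the bar gripped (finger opening 10.6 mm). About 5 N of sideways load was left on the wrist. I can't read the finger contact force directly, but the grip is set to 40 N.
- **Left alone:** The pots, spatula and red arm looked unmoved in the last pictures; I didn't measure them.

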